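# Index the specimen table one hole to the loupe

## Task

Press the spring plunger of the rotary specimen table down out of its hole and, keeping it down with the fingertips, turn the table by one hole so that the clamped specimen comes under the loupe (not under the indenter). Let the plunger spring back up into that hole and leave the table locked there. Only press and push: do not pull the plunger up, and leave the bottle and the two loose specimens beside the table where they are.

Things in the scene. Friction and masses are not known exactly. Their poses are not given: they have to be found in the camera images.
- table_axis (a point): Point on the vertical turning axis of the rotary table, at the table top, 46 mm above the bench. The table is a steel disc of 160 mm diameter on a grey base plate (230 x 260 mm); the base is fixed to the bench, placed and turned differently each time. Its x axis points from the plunger side of the base to the side of the two stands, z up.
- plunger_head (a point): Centre of the pressing face of the plunger: floor of a shallow black dish (outer 50, inner 43 mm diameter, rim 4 mm above this point), 81 mm above the bench when up. It rides on an arm of the table, 110 mm from the turning axis, opposite the specimen. A closed gripper's fingertips fit in the dish; pressed in it, friction or the rim carries the dish along with them.
- pin_nose (a point): Top of the plunger's 15 mm round-nosed steel pin, under the dish, in a hole of the fixed aluminium index plate (arc with a slot joining five 18 mm holes; top face 60 mm above the bench). Pressed straight down 10 mm or more the pin clears the plate and can travel beneath the slot; let go within about 3 mm of a hole, it centres itself and springs up into it.
- plunger (a joint): Plunger travel in m: 0 = up, locked in a hole; grows as it is pressed down; stop at 0.013. Spring about 0.35 N per mm, so about 5 N at the stop. At rest the pin locks the table; the pin is wholly clear of the plate from about 9.5 mm on. Negative = pulled up above its rest.
- table (a joint): Table angle in rad, positive counter-clockwise seen from above. Five holes, at -1.047, -0.524, 0, 0.524 and 1.047 (30 degrees apart, so 57 mm of travel at the plunger); it starts in the middle hole, 0, with about 0.015 rad of play either way. Unlocked, it turns with light friction (about 0.03 N m) and stays where it is left.
- specimen_centre (a point): Top centre of the black round specimen (31 mm diameter) clamped in an aluminium ring on the table, 55 mm from the turning axis, opposite the plunger, 65 mm above the bench. It turns with the table (so it moves opposite to the plunger).
- loupe_axis (a point): Point on the vertical axis of the black loupe (36 mm diameter, 38 mm tall), at its lower end, 78 mm above the bench, held in the ring of one fixed stand. With the table in the correct neighbouring hole the specimen is straight beneath it. Stand height 121 mm; which of the two sides it is on varies.
- indenter_axis (a point): Tip of the pointed indenter (16 mm diameter, 31 mm long, point down), 78 mm above the bench, held in the ring of the other fixed stand, over the neighbouring hole's specimen place on the other side.
- oil_bottle_centre (a point): Loose oil bottle, 34 mm diameter, 83 mm tall, centre half-way up. Leave alone.
- spare_specimen_centre (a point): Loose black specimen, 31 mm diameter, 21 mm tall, centre half-way up. Leave alone.
- green_specimen_centre (a point): Loose green specimen, 31 mm diameter, 24 mm tall, centre half-way up. Leave alone.

How it is judged:
On the way, in this order (a step that is already met when the one before it is completed fails the run):
1. The plunger is pressed down while the table is still at its starting hole (value of joint plunger above 0.006 m and value of joint table between -0.08 and 0.08 rad), for 0.1 s.
2. With the plunger kept down, the table is turned towards the loupe, bringing the specimen within 20 mm of the loupe's axis (value of joint plunger above 0.006 m and horizontal distance between specimen_centre and loupe_axis below 0.02 m), for 0.05 s.
At the end, for the whole second after the job is handed in: The specimen is under the loupe (within 5 mm of its axis in plan), the table stands in the hole next to the starting one (within 0.04 rad) and at rest, the plunger is up in the hole (within 3 mm of its rest height), and the three loose things are within 15 mm of where they stood (horizontal distance between specimen_centre and loupe_axis below 0.005 m and (value of joint table between 0.484 and 0.564 rad or value of joint table between -0.564 and -0.484 rad) and value of joint plunger between -0.003 and 0.003 m and velocity of joint table between -0.05 and 0.05 rad/s and distance of each of oil_bottle_centre, spare_specimen_centre, green_specimen_centre from where it was at the start of the episode below 0.015 m); the robot touches nothing.
It fails at once if The plunger is pulled up by more than 4 mm above its rest (value of joint plunger below -0.004 m).
It fails at once if The oil bottle is moved by more than 15 mm or lifted (distance of oil_bottle_centre from where it was at the start of the episode above 0.015 m).
It fails at once if The spare specimen is moved by more than 15 mm or lifted (distance of spare_specimen_centre from where it was at the start of the episode above 0.015 m).
It fails at once if The green specimen is moved by more than 15 mm or lifted (distance of green_specimen_centre from where it was at the start of the episode above 0.015 m).
It also fails if it takes over 40 s, if anything falls off the work surface, if the arm or the gripper's body presses on something with over 40 N, if the wrist force passes 120 N, or if a joint passes its speed limit or range.

## Robot

A 6-joint arm with a two-finger parallel gripper is mounted at the origin on the work surface; the furniture and walls round the work are solid. World frame = base frame: x ahead of the robot, y to its left, z up, the work surface at z = 0. Lengths are in m, angles in rad, forces in N, time in s.
With the tool pointing down it reaches from about 0.375 to 0.975 m from the base axis. Payload 3.8 kg.
Tool frame: the origin (TCP) lies between the finger pads; the fingertips stand 17 mm ahead of it and the grasp point (between the pads) lies 2 mm behind it; y points along the fingers, z is the direction in which the jaws open and shut, and the axes are right-handed (so a half turn about y gives the same grasp; the last joint's range is limited). The gripper opens to 85 mm and grips with 20 to 120 N. Pads are 22 mm wide; open, the fingers measure 114 mm over their backs; the gripper's body (76 mm by 85 mm) begins 54 mm behind the grasp point. The pads swing forward as they close: fully open they stand 13 mm farther back than shut.
Start: joints at [1.299, 0.264, 1.604, -0, 1.274, -0.037], TCP at [0.157, 0.656, 0.248] pointing down, gripper open.
Joint ranges: [-2.63, 2.63], [-0.94, 2.18], [0.31, 2.57], [-1.31, 4.45], [0, 2.66], [-2.55, 2.55]. Speed limits (rad/s): [2.57, 2.57, 3.14, 3.14, 3.14, 3.14].

## Interface

Orientations are given as a rotation vector (axis times angle).
In Python, from workcell import bot, eyes, nets gives the robot as it stands. The module is installed in compiled form; this text tells all that it offers.
- The arm moves only by the tool jog_arm, never from a script. Its arguments are lists of equal length, an entry for each row: "turn": the turn, a rotation vector about the tool's x, y, z in rad, a list of three; "slide": the shift along the tool's x, y, z in mm, a list of three; "grip": the opening in per cent of the stroke, from 0 (shut) to 100 (fully open). A call has 1 to 5 rows; each row shifts and turns the commanded pose from where the row before left it, along the tool's axes as they then stand; what a row does not reach is not made up. A row lasts 1/10 s, in which the tool goes at most 50 mm and 8.59 degrees, less where a joint would pass 70% of its speed; a pose out of reach is approached as far as the arm can. A call with a gripper value outside its range is refused whole. The fingers move at their own pace and stop on an object; "newtons" is the grip in N (left out, the last holds). Time passes only in rows, so rows that do not move let the fingers close. It gives the time, the measured TCP pose, the force and the opening at its end, in the units of the state.
- bot.read_state(): the state, without advancing time (a new reading comes with each control period).
- eyes.read_camera(name): name is "scene" or "top"; returns a dict with "img" (480x640x3 uint8, red, green, blue), "depth" (480x640 float32, m along the optical axis (not along the pixel's ray), 0 where there is no reading), "intrinsics" (3x3 intrinsics, pixels), "position" and "rotation" of the camera in the world. Camera axes: x right, y down, z forward; pixel columns grow to the right and rows downward; lengths in m; the calibration is good to about 2 mm. A picture is of the moment at which its call begins.
- bot.finish_job(): hands the job in, once; it reports no verdict.
Trained networks look in a picture, given as the dict that the camera call returned (one of the last four; its "shot" number tells which), for a name from the list of things; names that differ only in an ending like _2 or _b are one class to them, and where a whole thing is asked for, a point or a joint stands for the part that bears it (a point fixed in the world has none). Each returns a list of dicts, best first, with "conf" (0 to 1); they miss things now and then, are a little off and sometimes report something else, mostly with a low value. They report only what shows in the picture. A call takes as long as a camera call.
- nets.search_frame(thing, picture): "xyz" ([x, y, z] in m, in the coordinates of the camera as it stood for that picture, good to about 4 mm: the middle of the surface that is visible of it).
The state is a dict: "time": time; "q": joint angles; "joint_vel": joint speeds; "joint_torque": joint torques, N m; "tool_pos": TCP position; "tcp_rot": TCP orientation; "wrist_force": force on the tool from outside, world axes, zero at the start; "torque": the same for the moment, N m; "width": opening from 0.0 (shut) to 1.0 (fully open).
Only numpy, scipy, OpenCV 4.12 (cv2) and the standard library are available. Lean on these libraries where they do the work, as an engineer would, in place of code of your own. Each camera call takes 0.05 s, during which the arm holds its last target.

## Working session

There is one attempt and no reset: what is moved stays moved. The work goes in short steps, Python scripts to look and compute and a tool call to move; the robot and the scene stay as the last step left them, time stands still between calls to the robot, and variables do not carry over. Pictures are saved under pics/ and viewed, and the job is handed in when it is done.

Besides the shell and the picture viewer there is one more tool, called after "Request:" by a JSON object that holds its "name" and its "arguments", one argument or row to a line. jog_arm: Moves the arm, as the interface text tells. Its arguments: {"type":"object","properties":{"turn":{"type":"array"},"slide":{"type":"array"},"grip":{"type":"array"},"newtons":{"type":"number"}},"required":["turn","slide","grip"]}

```bash
mkdir -p pics
cat > h.py <<'E'
import numpy as np, cv2
from workcell import bot, eyes, nets
def world(p,c): return np.array(c["rotation"])@np.array(p)+np.array(c["position"])
E
python3 - <<'E'
from h import *
for n in ["scene","top"]:
    c=eyes.read_camera(n); cv2.imwrite(f"pics/{n}0.png",c["img"][:,:,::-1])
    np.savez(f"{n}0.npz",**{k:c[k] for k in ["img","depth","intrinsics","position","rotation"]})
    print(n,np.round(c["position"],3))
    for t in ["table_axis","plunger_head","specimen_centre","loupe_axis","indenter_axis","oil_bottle_centre","spare_specimen_centre","green_specimen_centre"]:
        try:
            for r in nets.search_frame(t,c)[:2]: print(t,round(r["conf"],2),np.round(world(r["xyz"],c),4))
        except Exception as e: print(t,e)
s=bot.read_state(); print(s)
E
```

```text
scene [0.196 0.873 0.482]
table_axis 0.6 [-0.8773 -0.2001 -0.5915]
table_axis 0.33 [-0.9558 -0.2786 -0.67  ]
plunger_head 0.89 [-0.953  -0.2758 -0.6672]
plunger_head 0.32 [-1.2796 -0.6024 -0.9938]
specimen_centre 0.67 [-1.0051 -0.328  -0.7193]
loupe_axis 0.82 [-1.2734 -0.5962 -0.9876]
indenter_axis 0.73 [-0.9968 -0.3197 -0.7111]
oil_bottle_centre 0.75 [-0.7593 -0.0821 -0.4735]
spare_specimen_centre 0.63 [-0.6176  0.0596 -0.3318]
green_specimen_centre 0.75 [-0.9367 -0.2595 -0.6509]
top [0.425 0.224 0.902]
plunger_head 0.78 [0.4509 0.2503 0.9277]
specimen_centre 0.72 [0.2319 0.0313 0.7087]
specimen_centre 0.52 [-0.1097 -0.3103  0.3671]
loupe_axis 0.55 [-0.1067 -0.3073  0.3701]
indenter_axis 0.86 [-0.09   -0.2906  0.3868]
oil_bottle_centre 0.74 [0.2474 0.0468 0.7242]
spare_specimen_centre 0.74 [0.4555 0.2549 0.9323]
green_specimen_centre 0.64 [0.5421 0.3414 1.0189]
{'time': 0.9, 'q': array([ 1.29908625e+00,  2.63858493e-01,  1.60398727e+00, -2.08717680e-05,
        1.27372756e+00, -3.68676941e-02]), 'joint_vel': array([ 0.00108052,  0.00174572, -0.00027332,  0.00038542,  0.00123427,
        0.00053737]), 'joint_torque': array([-9.14182010e-05, -5.15038776e+01, -3.67734146e+01, -1.24909184e-04,
        4.74971457e-04, -1.14039901e-05]), 'tool_pos': array([0.15705043, 0.65646741, 0.2483146 ]), 'tcp_rot': array([-1.56290607,  0.1843452 , -0.18438091]), 'wrist_force': array([-0.59808593,  0.21806301,  0.56555693]), 'torque': array([-0.00400092,  0.00739774, -0.00263889]), 'width': 0.996816038587752}
```

```bash
cat > h.py <<'E'
import numpy as np, cv2
from scipy.spatial.transform import Rotation as R
from workcell import bot, eyes, nets
def rot(c):
    r=np.array(c["rotation"]); return R.from_rotvec(r).as_matrix() if r.size==3 else r
def world(p,c): return rot(c)@np.array(p)+np.array(c["position"])
def pix(p,c):
    q=np.array(c["intrinsics"])@(rot(c).T@(np.array(p)-np.array(c["position"]))); return q[:2]/q[2]
E
python3 - <<'E'
from h import *
for n in ["scene","top"]:
    c=eyes.read_camera(n)
    print(n,c["rotation"],c["intrinsics"][0])
    for t in ["table_axis","plunger_head","pin_nose","specimen_centre","loupe_axis","indenter_axis","oil_bottle_centre","spare_specimen_centre","green_specimen_centre"]:
            for r in nets.search_frame(t,c)[:2]: w=world(r["xyz"],c);print(t,round(r["conf"],2),np.round(w,4),np.round(pix(w,c)))
E
```

```text
scene [-0.61305874  2.41956272 -1.44855771] [527.68056936   0.         320.92032538]
table_axis 0.67 [0.5521 0.2553 0.0369] [310. 269.]
plunger_head 0.58 [0.4882 0.2333 0.0805] [353. 249.]
plunger_head 0.23 [0.6575 0.152  0.1004] [287. 196.]
pin_nose 0.81 [0.4936 0.2405 0.0806] [348. 250.]
specimen_centre 0.68 [0.5919 0.2179 0.0502] [300. 246.]
indenter_axis 0.81 [0.7269 0.1997 0.0889] [239. 204.]
oil_bottle_centre 0.7 [0.702  0.3437 0.0429] [199. 268.]
spare_specimen_centre 0.96 [0.6329 0.3723 0.0211] [225. 301.]
green_specimen_centre 0.97 [0.4146 0.1892 0.0205] [406. 280.]
top [-2.14567345  2.16289828 -0.21634899] [513.39149189   0.         315.20712083]
table_axis 0.67 [0.7006 0.3315 0.0548] [232. 161.]
plunger_head 0.89 [0.4938 0.2303 0.0797] [292. 281.]
plunger_head 0.28 [0.6807 0.1555 0.0996] [337. 164.]
pin_nose 0.47 [0.7201 0.1992 0.1006] [310. 141.]
specimen_centre 0.65 [0.5864 0.2138 0.0444] [301. 228.]
specimen_centre 0.59 [0.4161 0.1789 0.024 ] [323. 329.]
indenter_axis 0.67 [0.7217 0.2022 0.1012] [308. 140.]
oil_bottle_centre 0.67 [0.7033 0.3299 0.0563] [233. 159.]
spare_specimen_centre 0.82 [0.639  0.3628 0.0227] [216. 201.]
green_specimen_centre 0.71 [0.4152 0.1778 0.0254] [323. 330.]
```

View pics/scene0.png

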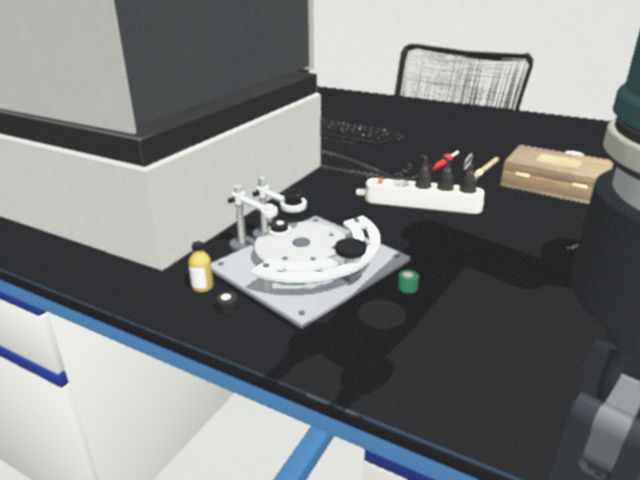

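View pics/top0.png

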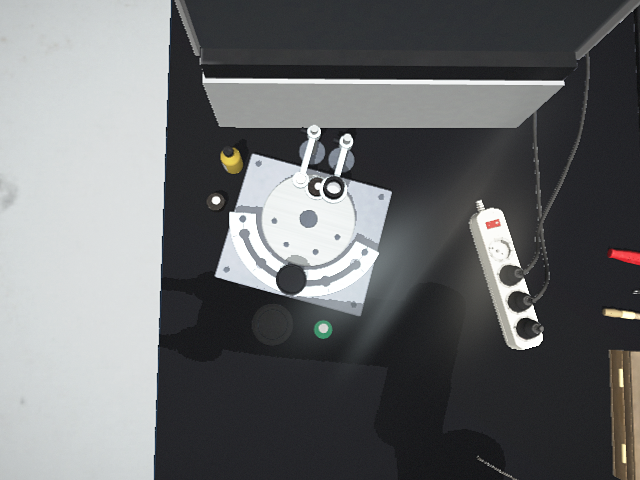

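Run:
```python
from h import *
c=eyes.read_camera("top"); im=c["img"]
crop=im[130:350,200:420]; cv2.imwrite("pics/crop0.png",cv2.resize(crop[:,:,::-1],None,fx=3.4,fy=2.7*3.4/2.7*0.8,interpolation=cv2.INTER_CUBIC)[:600])
def unproj(u,v,z):
    d=rot(c)@np.linalg.inv(c["intrinsics"])@[u,v,1]; p=np.array(c["position"]); return p+d*(z-p[2])/d[2]
g=cv2.cvtColor(im,cv2.COLOR_RGB2GRAY)
m=(g<70).astype(np.uint8); m[:262]=0;m[296:]=0;m[:,:270]=0;m[:,312:]=0
n,l,s,ce=cv2.connectedComponentsWithStats(m)
for i in range(1,n):
    if s[i,4]>100: print(s[i],ce[i],unproj(*ce[i],0.085))
# disc: hub
for (u,v) in [(308,219)]: print("axis",unproj(u,v,.046))
d=c["depth"]
print(d[278,291],world(np.linalg.inv(c["intrinsics"])@[291,278,1]*d[278,291],c))
# dish by depth height
vv,uu=np.mgrid[230:310,250:340]
P=np.stack([uu,vv,np.ones_like(uu)],-1)@np.linalg.inv(c["intrinsics"]).T*d[230:310,250:340,None]
W=P@rot(c).T+c["position"]
k=(W[...,2]>.073)&(W[...,2]<.1)
print(k.sum(),W[k].mean(0),W[k].min(0),W[k].max(0))
```

```text
[276 264  30  30 705] [290.60425532 278.8       ] [0.49641652 0.23184334 0.085     ]
axis [0.60140867 0.20231923 0.046     ]
0.8216328 [0.49811724 0.23125166 0.08016409]
762 [0.4957333  0.23119563 0.08170968] [0.4709847  0.207336   0.07613294] [0.52034387 0.25508725 0.0887661 ]
```

View pics/crop0.png

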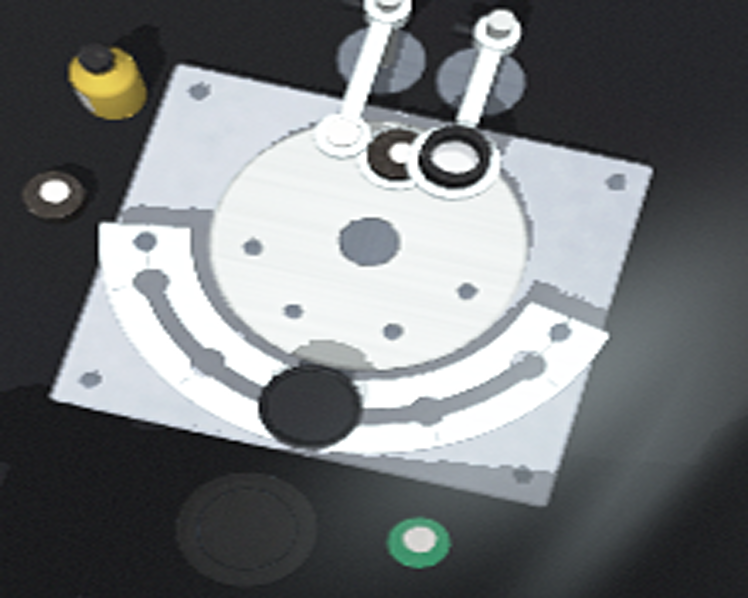

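```bash
cat >> h.py <<'E'
def st(): 
    s=bot.read_state(); M=R.from_rotvec(s["tcp_rot"]).as_matrix(); return s,M
E
python3 - <<'E'
from h import *
s,M=st(); print(s["time"],s["tool_pos"],"\n",M.round(4))
print("slide mm to above",M.T@(np.array([.496,.2315,.14])-s["tool_pos"])*1000)
E
```

```text
1.95 [0.15705304 0.65648284 0.24828304] 
 [[ 0.9726  0.      0.2326]
 [-0.2326  0.      0.9726]
 [ 0.     -1.      0.    ]]
slide mm to above [ 428.51749732  108.27491973 -334.46968514]
```

Request:
{"name": "jog_arm", "arguments": {
  "turn": [
    [0,0,0],
    [0,0,0],
    [0,0,0],
    [0,0,0],
    [0,0,0]
  ],
  "slide": [
    [35,0,-27],
    [35,0,-27],
    [35,0,-27],
    [35,0,-27],
    [35,0,-27]
  ],
  "grip": [0,0,0,0,0],
  "newtons": 30
}}

```text
time: 2.45
tool_pos: [0.2967, 0.4831, 0.2484]
tcp_rot: [-1.563, 0.184, -0.184]
wrist_force: [-0.2, 1.1, -0.4]
width: 0.143
```

Request:
{"name": "jog_arm", "arguments": {
  "turn": [
    [0,0,0],
    [0,0,0],
    [0,0,0],
    [0,0,0],
    [0,0,0]
  ],
  "slide": [
    [35,0,-27],
    [35,0,-27],
    [35,0,-27],
    [35,0,-27],
    [35,0,-27]
  ],
  "grip": [0,0,0,0,0]
}}

```text
time: 2.95
tool_pos: [0.4356, 0.311, 0.2487]
tcp_rot: [-1.562, 0.184, -0.185]
wrist_force: [0.8, 0.7, 0.2]
width: -0.001
```

Run:
```python
from h import *
s,M=st(); print(s["time"],s["tool_pos"],s["width"],s["q"],s["wrist_force"],"\n",M.round(4))
print("slide mm",M.T@(np.array([.496,.2315,.12])-s["tool_pos"])*1000)
```

```text
2.95 [0.43556026 0.31096711 0.2486543 ] -0.0014447737262077646 [ 5.73490579e-01 -2.00226379e-03  1.90213945e+00 -1.48841204e-05
  1.24053459e+00 -7.62650171e-01] [0.82578132 0.72677059 0.23186562] 
 [[ 9.726e-01  8.000e-04  2.325e-01]
 [-2.325e-01  5.000e-04  9.726e-01]
 [ 6.000e-04 -1.000e+00  7.000e-04]]
slide mm [ 77.17663351 128.66269641 -63.32133259]
```

Request:
{"name": "jog_arm", "arguments": {
  "turn": [
    [0,0,0],
    [0,0,0],
    [0,0,0],
    [0,0,0],
    [0,0,0]
  ],
  "slide": [
    [26,25,-21],
    [26,30,-21],
    [25,35,-21],
    [0,35,0],
    [0,0,0]
  ],
  "grip": [0,0,0,0,0]
}}

```text
time: 3.45
tool_pos: [0.4912, 0.2306, 0.118]
tcp_rot: [-1.568, 0.194, -0.179]
wrist_force: [-1.5, -0.8, -0.1]
width: -0.003
```

Run:
```python
from h import *
s,M=st(); print(s["time"],s["tool_pos"],s["width"],s["wrist_force"],"\n",M.round(4))
print("slide mm",M.T@(np.array([.496,.2315,.11])-s["tool_pos"])*1000)
for n in ["scene","top"]:
    c=eyes.read_camera(n)
    u,v=pix([.496,.2315,.08],c).astype(int); cr=c["img"][max(0,v-70):v+70,max(0,u-90):u+90,::-1]
    cv2.imwrite(f"pics/{n}1.png",cv2.resize(cr,None,fx=4,fy=4,interpolation=cv2.INTER_CUBIC))
```

```text
3.45 [0.49117892 0.2305555  0.11801415] -0.0033491746774304233 [-1.53938018 -0.80290478 -0.12116847] 
 [[ 0.972  -0.01    0.2347]
 [-0.2348 -0.0041  0.972 ]
 [-0.0088 -0.9999 -0.0063]]
slide mm [4.53454099 7.96173399 2.10005646]
```

View pics/scene1.png

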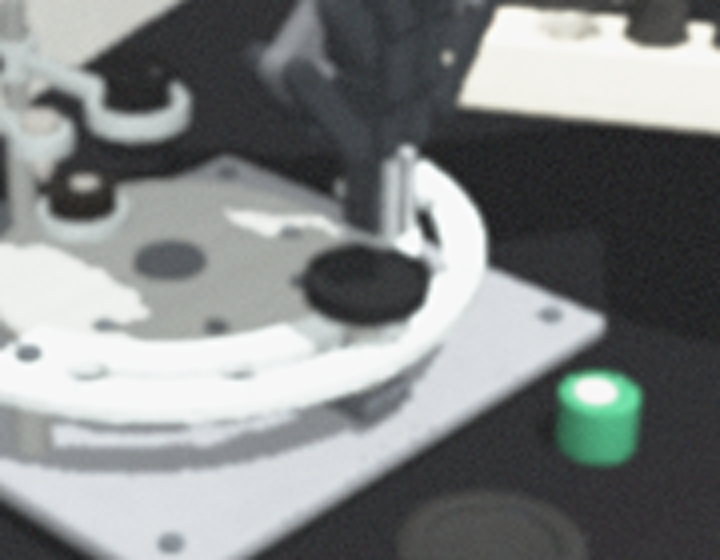

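View pics/top1.png

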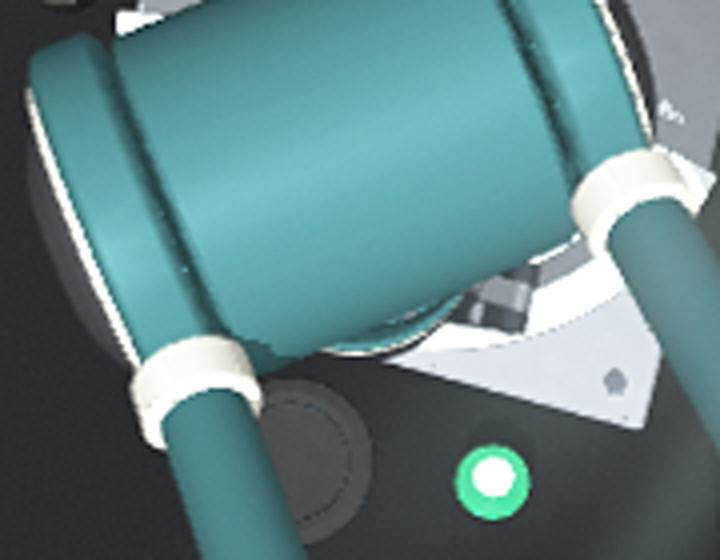

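Run:
```python
from h import *
s,M=st(); print(s["time"],s["tool_pos"],s["joint_vel"].round(3),s["wrist_force"],"\n",M.round(4))
print("slide mm",M.T@(np.array([.496,.2315,.106])-s["tool_pos"])*1000)
print(R.from_matrix(M.T@np.array([[.9726,0,.2325],[-.2325,0,.9726],[0,-1,0]])).as_rotvec().round(4))
c=eyes.read_camera("scene")
for z in (.081,.099): print(pix([.496,.2315,z],c)-pix([.496,.2315,.08],c).astype(int)+[90,70])
M=R.from_rotvec(s["tcp_rot"]).as_matrix()
print((pix(s["tool_pos"]+M[:,1]*.017,c)-pix([.496,.2315,.08],c).astype(int)+[90,70])*4)
```

```text
3.55 [0.4943692  0.2331551  0.12315093] [ 0.013 -0.033 -0.044  0.001 -0.006  0.001] [ 0.44482035 -0.67464353  1.00713074] 
 [[ 9.725e-01 -1.700e-03  2.329e-01]
 [-2.329e-01 -5.000e-04  9.725e-01]
 [-1.500e-03 -1.000e+00 -9.000e-04]]
slide mm [ 1.99761952 17.14897602 -1.21462034]
[ 0.0009 -0.0004 -0.0015]
[90.10404734 69.66283517]
[90.37518674 59.3790079 ]
[363.99781299 223.70376804]
```

Request:
{"name": "jog_arm", "arguments": {
  "turn": [
    [0,0,0],
    [0,0,0],
    [0,0,0],
    [0,0,0]
  ],
  "slide": [
    [0.5,7,-1],
    [0.5,8,-0.5],
    [0,0,0],
    [0,0,0]
  ],
  "grip": [0,0,0,0]
}}

```text
time: 4.0
tool_pos: [0.4953, 0.2318, 0.1084]
tcp_rot: [-1.563, 0.184, -0.184]
wrist_force: [-0.3, -0.7, 0.1]
width: 0.001
```

Run:
```python
from h import *
c=eyes.read_camera("scene")
s,M=st(); print(s["time"],s["tool_pos"],s["wrist_force"])
print("slide mm",M.T@(np.array([.4955,.2312,.098])-s["tool_pos"])*1000)
u,v=pix([.496,.2315,.08],c).astype(int); cr=c["img"][v-50:v+30,u-50:u+50,::-1]
cv2.imwrite(f"pics/scene2.png",cv2.resize(cr,None,fx=7,fy=7,interpolation=cv2.INTER_CUBIC))
print((pix(s["tool_pos"]+M[:,1]*.017,c)-[u-50,v-50])*7)
```

```text
4.05 [0.49545116 0.23182762 0.10853637] [-0.36183032 -0.27776084 -0.2761766 ]
slide mm [ 0.19079984 10.53628443 -0.60140324]
[353.42053482 306.89910852]
```

View pics/scene2.png

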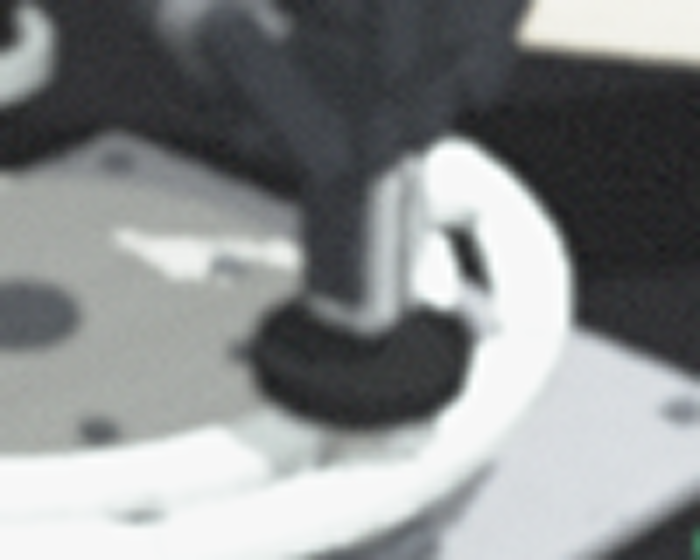

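The tips (x≈302–415, centre 358) hang just over the dish (centre x≈362), so they're aligned. Pressing down.

Request:
{"name": "jog_arm", "arguments": {
  "turn": [
    [0,0,0],
    [0,0,0],
    [0,0,0],
    [0,0,0],
    [0,0,0]
  ],
  "slide": [
    [0,4,0],
    [0,4,0],
    [0,4,0],
    [0,3,0],
    [0,0,0]
  ],
  "grip": [0,0,0,0,0]
}}

```text
time: 4.55
tool_pos: [0.4954, 0.2315, 0.0929]
tcp_rot: [-1.563, 0.185, -0.184]
wrist_force: [0.7, 0.5, 0.9]
width: -0.001
```

Request:
{"name": "jog_arm", "arguments": {
  "turn": [
    [0,0,0],
    [0,0,0],
    [0,0,0],
    [0,0,0]
  ],
  "slide": [
    [0,3,0],
    [0,2.5,0],
    [0,0,0],
    [0,0,0]
  ],
  "grip": [0,0,0,0]
}}

```text
time: 4.95
tool_pos: [0.4956, 0.2317, 0.088]
tcp_rot: [-1.563, 0.184, -0.184]
wrist_force: [-0.3, 0.5, 3.2]
width: 0.002
```

Run:
```python
from h import *
c=eyes.read_camera("scene")
s,M=st(); print(s["time"],s["tool_pos"],s["wrist_force"])
u,v=pix([.496,.2315,.08],c).astype(int); cr=c["img"][v-50:v+30,u-50:u+50,::-1]
cv2.imwrite(f"pics/scene3.png",cv2.resize(cr,None,fx=7,fy=7,interpolation=cv2.INTER_CUBIC))
```

```text
5.0 [0.49559958 0.23162447 0.08800783] [-0.42892665 -0.17944003  3.66192996]
```

View pics/scene3.png

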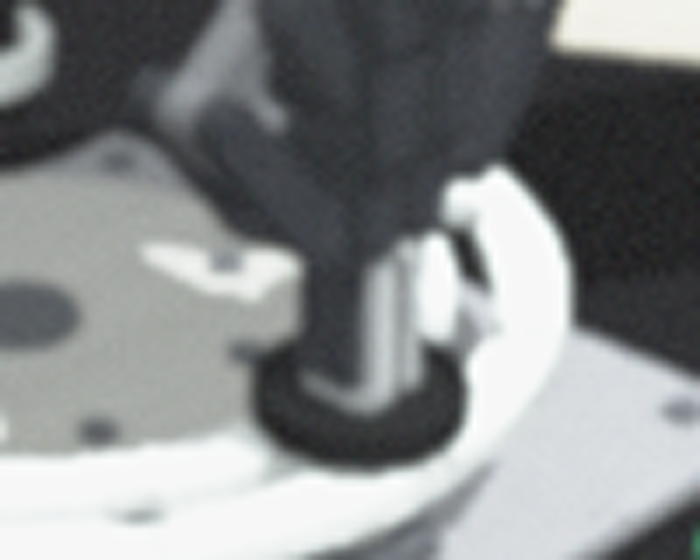

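```bash
cat >> h.py <<'E'
A=np.array([.6014,.2023]); P0=np.array([.4958,.2315])
def tgt(th,z):
    Rz=R.from_euler('z',th).as_matrix()
    return np.r_[A+Rz[:2,:2]@(P0-A),z], Rz@np.array([[.9726,0,.2325],[-.2325,0,.9726],[0,-1,0]])
def to(th,z):
    s,M=st(); p,T=tgt(np.radians(th),z)
    print(s["time"],s["tool_pos"].round(4),s["wrist_force"].round(2),"d",(M.T@(p-s["tool_pos"])*1000).round(2),"turn",R.from_matrix(M.T@T).as_rotvec().round(4))
E
python3 - <<'E'
from h import *
to(0,.086); to(-3,.086); to(-30,.086)
E
```

```text
5.0 [0.4956 0.2316 0.088 ] [-0.43 -0.18  3.66] d [ 0.22  2.01 -0.07] turn [-0.0001 -0.0001  0.0002]
5.0 [0.4956 0.2316 0.088 ] [-0.43 -0.18  3.66] d [0.57 2.01 5.65] turn [-0.0001  0.0522  0.0002]
5.0 [0.4956 0.2316 0.088 ] [-0.43 -0.18  3.66] d [16.81  2.02 54.16] turn [-2.000e-04  5.235e-01  2.000e-04]
```

Request:
{"name": "jog_arm", "arguments": {
  "turn": [
    [0,0,0],
    [0,0,0],
    [0,0,0]
  ],
  "slide": [
    [0,2.2,0],
    [0,0,0],
    [0,0,0]
  ],
  "grip": [0,0,0]
}}

```text
time: 5.3
tool_pos: [0.4956, 0.2317, 0.0857]
tcp_rot: [-1.563, 0.184, -0.185]
wrist_force: [0.4, 0.3, 4.4]
width: -0.003
```

Request:
{"name": "jog_arm", "arguments": {
  "turn": [
    [0,0.052,0],
    [0,0.052,0],
    [0,0.052,0],
    [0,0,0]
  ],
  "slide": [
    [0.2,0,5.7],
    [0.2,0,5.7],
    [0.2,0,5.7],
    [0,0,0]
  ],
  "grip": [0,0,0,0]
}}

```text
time: 5.7
tool_pos: [0.5017, 0.2484, 0.086]
tcp_rot: [-1.548, 0.305, -0.307]
wrist_force: [0.9, -0.9, 3.9]
width: -0.003
```

Run:
```python
from h import *
c=eyes.read_camera("scene")
to(-9,.086); to(-20,.086)
u,v=pix([.496,.2315,.08],c).astype(int); cr=c["img"][v-60:v+40,u-75:u+50,::-1]
cv2.imwrite(f"pics/scene4.png",cv2.resize(cr,None,fx=6,fy=6,interpolation=cv2.INTER_CUBIC))
```

```text
5.75 [0.5016 0.2481 0.0859] [ 0.62 -0.24  3.99] d [ 0.25 -0.06 -0.38] turn [-0.0009  0.0025  0.0012]
5.75 [0.5016 0.2481 0.0859] [ 0.62 -0.24  3.99] d [ 3.05 -0.04 20.44] turn [-0.001   0.1945  0.0011]
```

View pics/scene4.png

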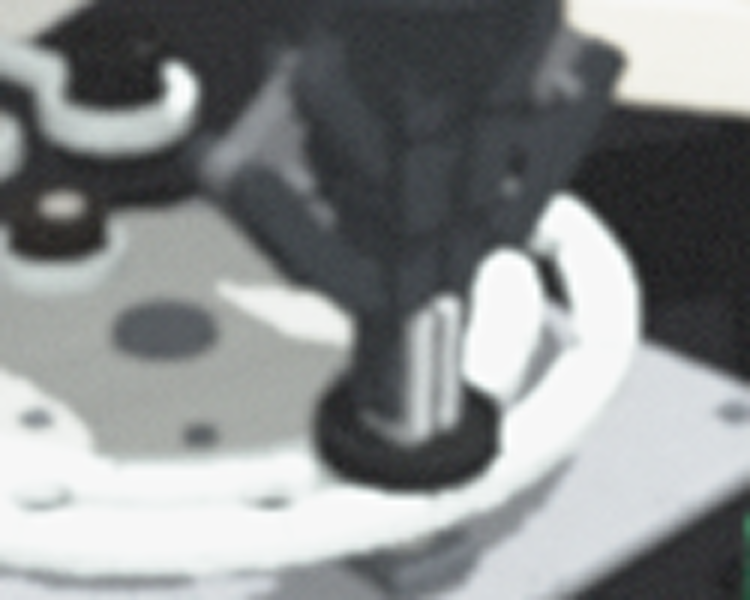

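The dish (409,440 in the crop) travels with the fingertips. Continuing along the arc.

Request:
{"name": "jog_arm", "arguments": {
  "turn": [
    [0,0.052,0],
    [0,0.052,0],
    [0,0.052,0],
    [0,0.052,0],
    [0,0,0]
  ],
  "slide": [
    [0.3,0,5.7],
    [0.3,0,5.7],
    [0.3,0,5.7],
    [0.3,0,5.7],
    [0,0,0]
  ],
  "grip": [0,0,0,0,0]
}}

```text
time: 6.25
tool_pos: [0.5131, 0.2677, 0.0859]
tcp_rot: [-1.519, 0.467, -0.469]
wrist_force: [2.2, -0.7, 4.5]
width: -0.0
```

Run:
```python
from h import *
to(-21,.086); to(-30,.086)
```

```text
6.25 [0.5131 0.2677 0.0859] [ 2.19 -0.71  4.49] d [ 0.36 -0.07 -0.15] turn [-0.0011  0.0035  0.0011]
6.25 [0.5131 0.2677 0.0859] [ 2.19 -0.71  4.49] d [ 2.37 -0.05 16.93] turn [-0.0012  0.1606  0.001 ]
```

Request:
{"name": "jog_arm", "arguments": {
  "turn": [
    [0,0.053,0],
    [0,0.053,0],
    [0,0.053,0],
    [0,0,0],
    [0,0,0]
  ],
  "slide": [
    [0.6,0,5.7],
    [0.6,0,5.7],
    [0.5,0,5.6],
    [0,0,0],
    [0,0,0]
  ],
  "grip": [0,0,0,0,0]
}}

```text
time: 6.75
tool_pos: [0.5237, 0.2798, 0.0856]
tcp_rot: [-1.489, 0.591, -0.591]
wrist_force: [-0.1, -0.2, 3.8]
width: 0.001
```

Run:
```python
from h import *
c=eyes.read_camera("scene")
to(-30,.086)
for t in ["specimen_centre","plunger_head","loupe_axis"]:
    for r in nets.search_frame(t,c)[:2]: print(t,r["conf"],world(r["xyz"],c).round(4))
print("exp",tgt(np.radians(-30),.08)[0], "spec", A-(tgt(np.radians(-30),.08)[0][:2]-A)/2)
u,v=pix([.496,.2315,.08],c).astype(int); cr=c["img"][v-80:v+50,u-110:u+50,::-1]
cv2.imwrite(f"pics/scene5.png",cv2.resize(cr,None,fx=4.6,fy=4.6,interpolation=cv2.INTER_CUBIC))
```

```text
6.8 [0.5236 0.2798 0.0856] [0.65 0.21 4.46] d [ 0.3  -0.44  1.04] turn [ 0.0001  0.0023 -0.0001]
specimen_centre 0.67 [0.7142 0.1442 0.0993]
specimen_centre 0.64 [0.6001 0.2393 0.0477]
plunger_head 0.6 [0.5161 0.2862 0.0681]
loupe_axis 0.58 [0.5169 0.2915 0.0686]
loupe_axis 0.55 [0.7115 0.1496 0.0999]
exp [0.52454772 0.28038794 0.08      ] spec [0.63982614 0.16325603]
```

View pics/scene5.png

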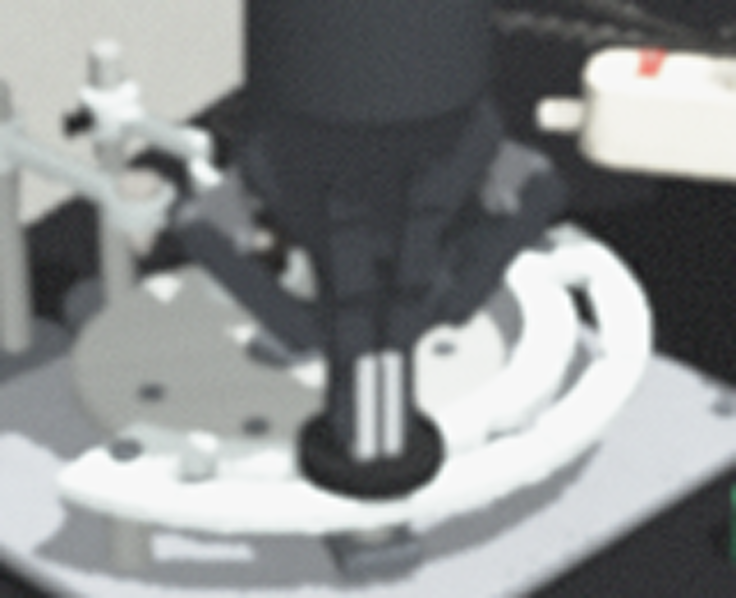

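Run:
```python
from h import *
from h import A
c=dict(np.load("top0.npz")); im=c["img"]
def unproj(u,v,z):
    d=rot(c)@np.linalg.inv(c["intrinsics"])@[u,v,1]; p=np.array(c["position"]); return (p+d*(z-p[2])/d[2])[:2]
g=cv2.cvtColor(im,cv2.COLOR_RGB2GRAY)
cv2.imwrite("pics/hole.png",cv2.resize(g[240:300,235:315],None,fx=9,fy=9,interpolation=cv2.INTER_NEAREST))
# centre of hub
m=(g[205:235,292:325]<170).astype(np.uint8); n,l,s,ce=cv2.connectedComponentsWithStats(m)
for i in range(1,n): print("hub",s[i],ce[i]+[292,205],unproj(*(ce[i]+[292,205]),.046))
print("hole",unproj(261.5,261.6,.06))
cs=dict(np.load("scene0.npz"))
for th,z in ((0,.083),(-30,.071),(-28,.071),(-32,.071)):
    p=tgt(np.radians(th),z)[0]; print(th,pix(p,cs)-pix([.496,.2315,.08],cs).astype(int)+[110,80], (pix(p,cs)-pix([.496,.2315,.08],cs).astype(int)+[110,80])*4.6)
print(pix(tgt(0,.083)[0],cs))
```

```text
hub [  8   5  17  18 249] [308.10843373 218.45783133] [0.60234888 0.20212649]
hole [0.52729566 0.27979459]
0 [110.25113098  78.56109442] [507.15520249 361.38103434]
-30 [78.57730734 95.17498765] [361.45561376 437.80494318]
-28 [81.01701561 94.78312647] [372.67827181 436.00238175]
-32 [76.10774571 95.52336169] [350.09563027 439.40746377]
[349.25113098 245.56109442]
```

View pics/hole.png

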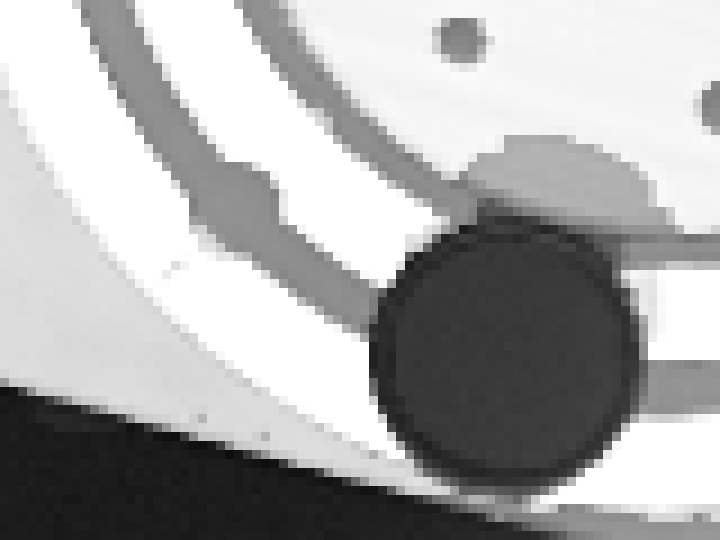

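Request:
{"name": "jog_arm", "arguments": {
  "turn": [
    [0,0,0],
    [0,0,0],
    [0,0,0],
    [0,0,0],
    [0,0,0]
  ],
  "slide": [
    [0.3,0,1],
    [0,0,0],
    [0,0,0],
    [0,-2,0],
    [0,-2,0]
  ],
  "grip": [0,0,0,0,0]
}}

```text
time: 7.45
tool_pos: [0.5244, 0.2805, 0.0894]
tcp_rot: [-1.489, 0.593, -0.592]
wrist_force: [-0.8, 0.9, 3.0]
width: 0.002
```

Run:
```python
from h import *
to(-30,.090)
```

```text
7.45 [0.5244 0.2805 0.0894] [-0.78  0.92  2.95] d [ 0.17 -0.62  0.03] turn [ 0.0008  0.0005 -0.0004]
```

Request:
{"name": "jog_arm", "arguments": {
  "turn": [
    [0,0,0],
    [0,0,0],
    [0,0,0]
  ],
  "slide": [
    [0,-2,0],
    [0,-2,0],
    [0,0,0]
  ],
  "grip": [0,0,0]
}}

```text
time: 7.75
tool_pos: [0.5248, 0.2805, 0.0936]
tcp_rot: [-1.488, 0.592, -0.593]
wrist_force: [-1.6, 1.3, 1.3]
width: 0.002
```

Run:
```python
from h import *
c=eyes.read_camera("scene")
to(-30,.094)
u,v=pix([.496,.2315,.08],c).astype(int); cr=c["img"][v-80:v+50,u-110:u+50,::-1]
cv2.imwrite(f"pics/scene6.png",cv2.resize(cr,None,fx=4.6,fy=4.6,interpolation=cv2.INTER_CUBIC))
```

```text
7.8 [0.5248 0.2805 0.0936] [-0.79  0.97  1.52] d [-0.08 -0.45 -0.25] turn [-0.      0.0005  0.0001]
```

View pics/scene6.png

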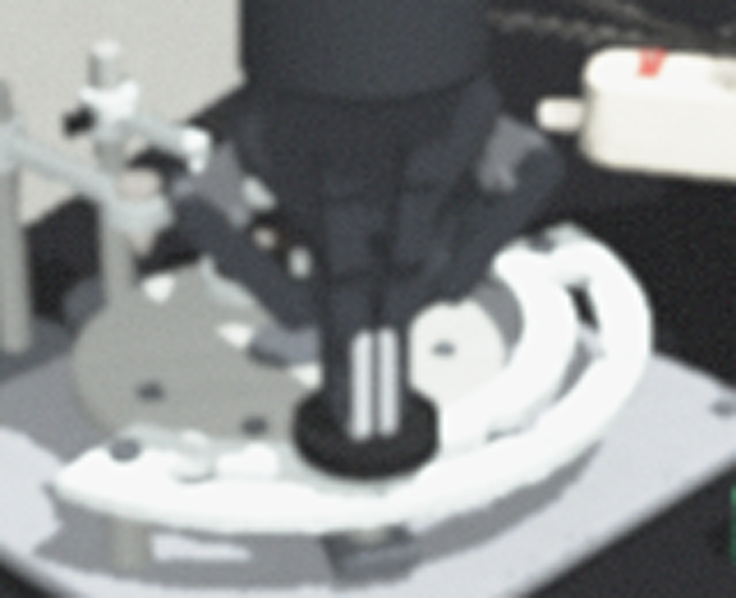

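The dish rises with the fingers and the force follows the spring (1.5 N at 4.4 mm), so the pin is entering the hole. Lifting off.

Request:
{"name": "jog_arm", "arguments": {
  "turn": [
    [0,0,0],
    [0,0,0],
    [0,0,0],
    [0,0,0],
    [0,0,0]
  ],
  "slide": [
    [0,-2,0],
    [0,-3,0],
    [0,-5,0],
    [0,-20,0],
    [0,-40,0]
  ],
  "grip": [0,0,0,0,0]
}}

```text
time: 8.3
tool_pos: [0.522, 0.279, 0.1605]
tcp_rot: [-1.495, 0.597, -0.589]
wrist_force: [1.1, 0.3, 0.3]
width: -0.002
```

Request:
{"name": "jog_arm", "arguments": {
  "turn": [
    [0,0,0],
    [0,0,0],
    [0,0,0],
    [0,0,0],
    [0,0,0]
  ],
  "slide": [
    [-30,-30,20],
    [-30,-20,20],
    [-30,0,30],
    [-30,0,30],
    [0,0,0]
  ],
  "grip": [0,0,0,0,0]
}}

```text
time: 8.8
tool_pos: [0.5058, 0.4404, 0.2142]
tcp_rot: [-1.486, 0.589, -0.589]
wrist_force: [1.0, 0.4, -1.0]
width: 0.001
```

Run:
```python
from h import *
to(-30,.2)
for n in ["scene","top"]:
    c=eyes.read_camera(n); cv2.imwrite(f"pics/{n}7.png",c["img"][:,:,::-1])
    for t in ["plunger_head","specimen_centre","loupe_axis","oil_bottle_centre","spare_specimen_centre","green_specimen_centre"]:
        for r in nets.search_frame(t,c)[:1]: print(n,t,round(r["conf"],2),world(r["xyz"],c).round(4))
```

```text
8.8 [0.5058 0.4404 0.2142] [ 1.02  0.37 -0.97] d [ 123.23   13.75 -103.87] turn [-0.003   0.0042 -0.0012]
scene plunger_head 0.94 [0.5188 0.2809 0.0775]
scene specimen_centre 0.75 [0.5939 0.22   0.0475]
scene loupe_axis 0.93 [0.6289 0.1688 0.1012]
scene oil_bottle_centre 0.66 [0.6997 0.345  0.0442]
scene spare_specimen_centre 0.74 [0.6294 0.3698 0.0155]
scene green_specimen_centre 0.84 [0.4142 0.1884 0.0165]
top plunger_head 0.88 [0.5204 0.2815 0.0793]
top specimen_centre 0.62 [0.5883 0.211  0.046 ]
top loupe_axis 0.76 [0.6824 0.1553 0.0969]
top oil_bottle_centre 0.8 [0.7021 0.3289 0.055 ]
top spare_specimen_centre 0.5 [0.6387 0.3614 0.0219]
top green_specimen_centre 0.54 [0.4157 0.1794 0.0237]
```

View pics/top7.png

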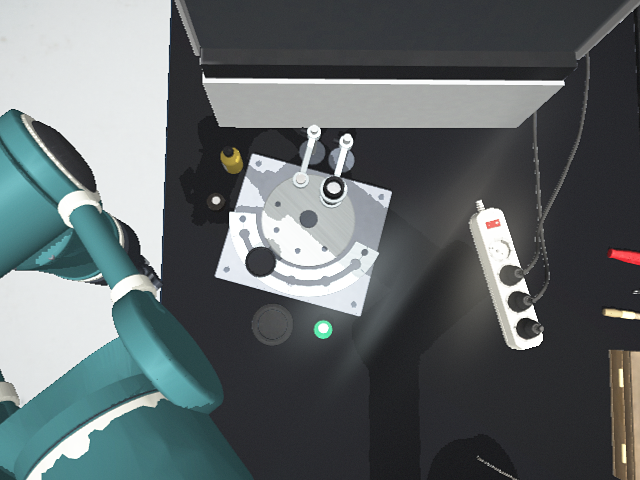

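View pics/scene7.png

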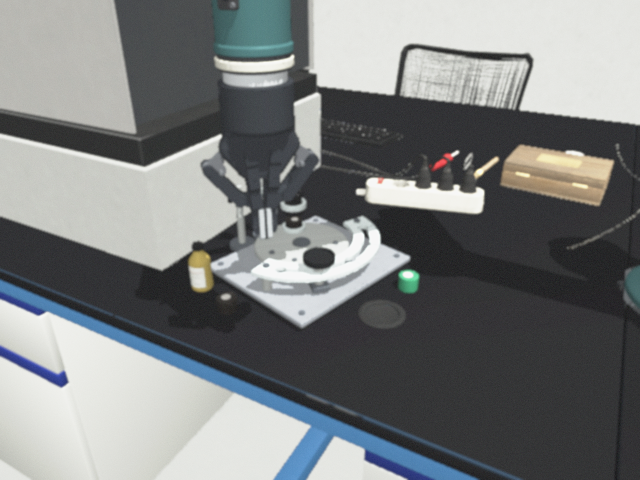

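Run:
```python
from h import *
c=eyes.read_camera("top"); d=c["depth"]
vv,uu=np.mgrid[230:300,225:300]
W=(np.stack([uu,vv,np.ones_like(uu)],-1)@np.linalg.inv(c["intrinsics"]).T*d[230:300,225:300,None])@rot(c).T+c["position"]
k=(W[...,2]>.073)&(W[...,2]<.1)
m=W[k].mean(0);print(k.sum(),m)
a=np.array([.6020,.2022]);f=lambda p:np.degrees(np.arctan2(*(p-a)[::-1]))
print(f(m[:2])-f(np.array([.4957,.2312])))
print(bot.read_state()["joint_vel"].round(3))
```

```text
761 [0.52430153 0.28012378 0.08150885]
-29.823274007295254
[ 0.002  0.002 -0.002 -0.001 -0.    -0.001]
```

Height is 81.5 mm, compared with 81.7 mm when locked at the start, and the angle is -29.8°. Handing in.

```bash
python3 -c "
from h import *
print(bot.finish_job())"
```

```text
the job is handed in; nothing more can be done
None
```

I turned the table one hole so the specimen is under the loupe, let the plunger spring back up, and handed the job in at about 9 s. No verdict is reported.

- **What I did:** I pressed the plunger down about 12 mm with closed fingertips (about 4.4 N). Keeping it down, I turned the table 30° clockwise along the arc, then eased the pin up into the next hole and moved the arm clear.
- **Table angle and plunger:** Camera depth puts the table at −29.8° (target −30°). The dish measures 81.5 mm high, against 81.7 mm when locked at the start, so the pin is up in the hole.
- **Specimen:** In the top view it is hidden beneath the loupe, as it should be. I did not measure the distance to the loupe axis directly. The networks' specimen reports late on landed on the table middle, and their loupe positions from the two cameras disagreed by about 55 mm. I relied on the angle and the pictures instead.
- **Loose things:** The bottle and both specimens read within about 6 mm of their first positions in each camera, about the noise of the networks.

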